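Bring the red-capped bottle round to the pick arrow and confirm

ROBOT

A 6-joint arm with a two-finger parallel gripper is mounted at the origin on the work surface. World frame = base frame: x ahead of the robot, y to its left, z up, the work surface at z = 0. Lengths are in m, angles in degrees, forces in N, time in s.
With the tool pointing down it reaches from about 0.375 to 0.9 m from the base axis. Payload 3.1 kg.
Tool frame: the origin (TCP) lies at the very end of the fingers, on their centre line; the grasp point (between the pads) lies 19 mm behind it; z points along the fingers, y is the line along which they close (so a half turn about z gives the same grasp; the last joint's range is limited). The gripper opens to 87 mm and grips with 3 to 60 N. Pads are 19 mm wide; open, the fingers measure 117 mm over their backs; the gripper's body (75 mm by 190 mm) begins 51 mm behind the grasp point.
Start: joints at [-85.915, 30.224, 82.088, -0, 67.689, -10.227], TCP at [0.155, -0.606, 0.223] pointing down, gripper open.
Joint ranges: [-176.69, 176.69], [-43.24, 126.21], [12.49, 139.97], [-82, 262], [0, 151.66], [-163.58, 163.58]. Speed limits (degrees/s): [159.86, 159.86, 180, 180, 180, 180].

INTERFACE

Orientations are given as a 3x3 rotation matrix whose columns are the frame's x, y, z axes.
In Python, from rig import readout, viewer, ticket gives the robot as it stands.
- The arm moves only by the tool send_rows, never from a script. Its argument "moves" is a list of rows, each a list of 6 numbers: the shift along the tool's x, y, z in units of 250 mm (1.0 is 250 mm), then the turn, a rotation vector about the tool's x, y, z in units of 90 degrees (1.0 is 90 degrees). A call has 1 to 12 rows; each row is the pose to reach, as a shift and turn from the pose commanded when the call began, along the tool's axes at that moment; what a row does not reach only later rows make up. A row lasts 1/10 s, in which the tool goes at most 50 mm and 8.59 degrees, less where a joint would pass 70% of its speed; a pose out of reach is approached as far as the arm can. A call with a number of a shift or a turn outside -1 to 1 is refused whole. A call with a gripper value outside its range is refused whole. "grip" is the opening, from 0 (shut) to 1 (fully open), set as the call begins (left out, the last holds). The fingers move at their own pace and stop on an object; the grip force is fixed at half the most. Time passes only in rows, so rows that repeat a pose let the fingers close. It gives the time, the measured TCP pose, the force, the opening and the grip force at its end, in the units of the state.
- readout.read_state(): the state, without advancing time (a new reading comes with each control period).
- viewer.capture(name): name is "scene" or "top" or "wrist"; returns (picture, depth): 480x640x3 uint8, red, green, blue; 480x640 float32, m along the optical axis (not along the pixel's ray), 0 where there is no reading.
- viewer.camera_info(name): a dict with "fx", "fy", "cx", "cy" (pixels), "R" (3x3) and "t" (3): a world point X has camera coordinates R X + t; the wrist camera has in their place "tool_from_camera" (4x4, takes a point from camera to tool coordinates, whose origin is the TCP and whose axes are the flange's). Camera axes: x right, y down, z forward; pixel columns grow to the right and rows downward; lengths in m; the calibration is good to about 2 mm. A picture is of the moment at which its call begins: read the wrist's pose just before it. camera_info takes no time and is no camera call.
- ticket.hand_in(): hands the job in; it is judged then, once.
The state is a dict: "time_s": time; "joint_positions": joint angles; "qvel": joint speeds; "tau": joint torques, N m; "position": TCP position; "tcp_rot": TCP orientation; "force": force on the tool from outside, world axes, zero at the start; "moment": the same for the moment, N m; "opening": opening from 0.0 (shut) to 1.0 (fully open); "grasp_force": force on a finger pad.
Only numpy, scipy, OpenCV 4.12 (cv2) and the standard library are available. Lean on these libraries where they do the work, as an engineer would, in place of code of your own. Each camera call takes 0.05 s, during which the arm holds its last target. There are 200 camera calls.

TASK

On the pharmacy's small bottle carousel, push one of the blue arms round with a fingertip until the red-capped bottle stands in front of the green arrow on the stand, and let the carousel come to rest there. Then press the green confirm button fully down while the bottle is still at the arrow, and back off. Do not touch, lift or tip any of the bottles, do not press the button earlier, and leave the cartons and the syrup bottle beside it where they are.

Things in the scene. Friction and masses are not known exactly. Their poses are not given: they have to be found in the camera images.
- stand: Fixed stand. Origin on the counter, on the carousel's vertical turning axis. Round white foot of radius 75 mm, 6 mm high; a flat white tongue 50 mm wide, 4 mm high sticks out along the stand's own -x to 190 mm from the axis and carries a green arrow (top 6 mm above the counter) pointing in at the axis.
- arrow_tip (a point): Tip of the green arrow, 115 mm from the turning axis, 6 mm above the counter.
- pick_spot (a point): The point inside the arrow, 66 mm from the turning axis at the height of the disc's top (34 mm), where the middle of the red-capped bottle must end.
- carousel (a joint): Turn of the carousel since the start, rad, positive anticlockwise seen from above; 0 at the start whatever way the carousel stands. It turns freely either way (over 6 rad each way), has no detents, drags with about 1 N at the tabs and stops where it is left.
- carousel_hub (a point): Centre of the white disc (radius 100 mm, 22 to 34 mm above the counter) on the turning axis, at its top face; its axes turn with the carousel. Four bottle seats (grey collars 50 mm across, 9 mm high) stand 66 mm from the axis along its +x, +y, -x and -y. A steel cap in the middle rises 20 mm above the disc.
- tab0 (a point): Top middle of the upright blue push tab of one of four arms, 133 mm from the axis, midway between two seats (45 degrees anticlockwise from carousel_hub's +x). The tab is 34 mm long radially (116 to 150 mm from the axis), 8 mm thick, and spans 20 to 60 mm above the counter; its arm is a flat bar 14 mm wide. Below is free space down to the counter or the stand's tongue.
- tab1 (a point): Top middle of the upright blue push tab of one of four arms, 133 mm from the axis, midway between two seats (135 degrees anticlockwise from carousel_hub's +x). The tab is 34 mm long radially (116 to 150 mm from the axis), 8 mm thick, and spans 20 to 60 mm above the counter; its arm is a flat bar 14 mm wide. Below is free space down to the counter or the stand's tongue.
- tab2 (a point): Top middle of the upright blue push tab of one of four arms, 133 mm from the axis, midway between two seats (225 degrees anticlockwise from carousel_hub's +x). The tab is 34 mm long radially (116 to 150 mm from the axis), 8 mm thick, and spans 20 to 60 mm above the counter; its arm is a flat bar 14 mm wide. Below is free space down to the counter or the stand's tongue.
- tab3 (a point): Top middle of the upright blue push tab of one of four arms, 133 mm from the axis, midway between two seats (315 degrees anticlockwise from carousel_hub's +x). The tab is 34 mm long radially (116 to 150 mm from the axis), 8 mm thick, and spans 20 to 60 mm above the counter; its arm is a flat bar 14 mm wide. Below is free space down to the counter or the stand's tongue.
- red_bottle: White pill bottle with a RED cap, 38 mm across, 56 mm tall, 30 to 75 g, standing loose in one of the seats (2 mm of play all round); origin at the centre of its underside. This one must come to the arrow.
- blue_bottle: White pill bottle with a blue cap, 38 mm across, 56 mm tall, loose in another seat; origin at the centre of its underside.
- amber_bottle: Amber pill bottle with a white cap, 38 mm across, 56 mm tall, loose in another seat; origin at the centre of its underside.
- yellow_bottle: White pill bottle with a yellow cap, 38 mm across, 56 mm tall, loose in another seat; origin at the centre of its underside.
- confirm (a joint): Travel of the confirm button, m: 0 up, 0.006 fully down. It springs back; fully down takes 5 N.
- confirm_top (a point): Middle of the top face of the green round confirm button (36 mm across) in its black housing fixed on the counter; pressed straight down.
- yellow_carton: Loose yellow medicine carton with a red band, 36 x 66 x 95 mm tall; origin at the centre of its underside. Leave alone.
- orange_carton: Loose orange medicine carton with a white band, 45 x 60 x 85 mm tall; origin at the centre of its underside. Leave alone.
- syrup_bottle: Amber syrup bottle with a white cap, 54 mm across, 110 mm tall; origin at the centre of its underside. Leave alone.
Not all that is in view belongs to the job. What is shaped like the blue_bottle but pink, purple or turquoise is not meant.

How it is judged:
By the outcome, as a careful person would: the job done as asked, in the order asked, and still so for the second after the job is handed in, with the robot touching nothing.
It also fails if it takes over 72 s, if anything falls off the work surface, if the arm or the gripper's body presses on something with over 40 N, if the wrist force passes 120 N, or if a joint passes its speed limit or range.

## Working session

There is one attempt and no reset: what is moved stays moved. The work goes in short steps, Python scripts to look and compute and a tool call to move; the robot and the scene stay as the last step left them, time stands still between calls to the robot, and variables do not carry over. Pictures are saved under pics/ and viewed, at most 10 in all, crops included, and the job is handed in when it is done.

Besides the shell and the picture viewer there is one more tool, called after ">>>" by a JSON object that holds its "api" and its "payload", one argument or row to a line. send_rows: Moves the arm, as the interface text tells. Shifts and turns lie within -1 to 1; 1 stands for 250 mm of shift or 90 degrees of turn. Its arguments: {"type":"object","properties":{"moves":{"type":"array"},"grip":{"type":"number"}},"required":["moves"]}

```bash
mkdir -p pics; ls; python3 - <<'E'
from rig import readout, viewer
import numpy as np, cv2
s=readout.read_state(); print(s['time_s'],s['position'],s['tcp_rot'],s['opening'])
for n in ("top","scene"):
    p,d=viewer.capture(n); np.savez(f'{n}0.npz',p=p,d=d)
    cv2.imwrite(f'pics/{n}0.png',p[:,:,::-1]); print(n,viewer.camera_info(n))
E
```

```text
pics
0.0 [ 0.15447292 -0.60485556  0.22153692] [[ 9.68968269e-01  2.47185089e-01 -1.57541536e-04]
 [ 2.47184829e-01 -9.68965844e-01  2.20295809e-03]
 [ 3.91886024e-04 -2.17353836e-03 -9.99997561e-01]] 0.9991127023028723
top {'fx': 510.9056619981686, 'fy': 510.9056619981686, 'cx': 328.56661245558695, 'cy': 238.4392517065904, 'R': array([[ 0.01550127, -0.99985967,  0.00635174],
       [-0.98686063, -0.01632091, -0.16074742],
       [ 0.16082852, -0.00377649, -0.98697514]]), 't': array([0.06090735, 0.62012826, 1.01805376])}
scene {'fx': 530.3025522957828, 'fy': 530.3025522957828, 'cx': 322.4838481286203, 'cy': 227.5699487714419, 'R': array([[ 8.46160697e-01,  5.32927660e-01, -4.28846866e-04],
       [ 4.07507957e-01, -6.47542591e-01, -6.43914480e-01],
       [-3.43437534e-01,  5.44680367e-01, -7.65097352e-01]]), 't': array([-0.5484088 , -0.14091585,  1.32464501])}
```

View pics/top0.png

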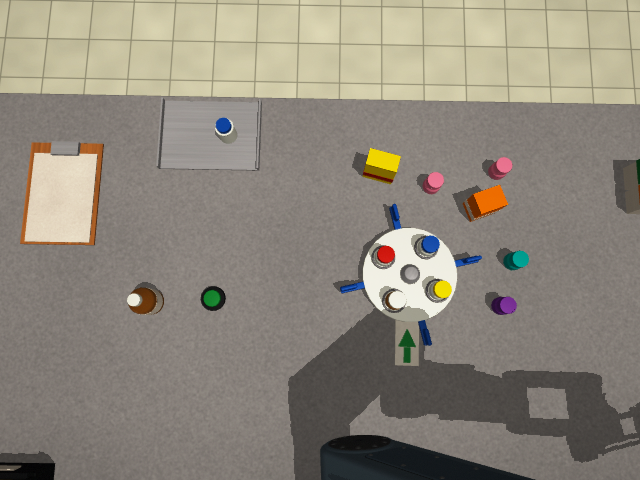

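View pics/scene0.png

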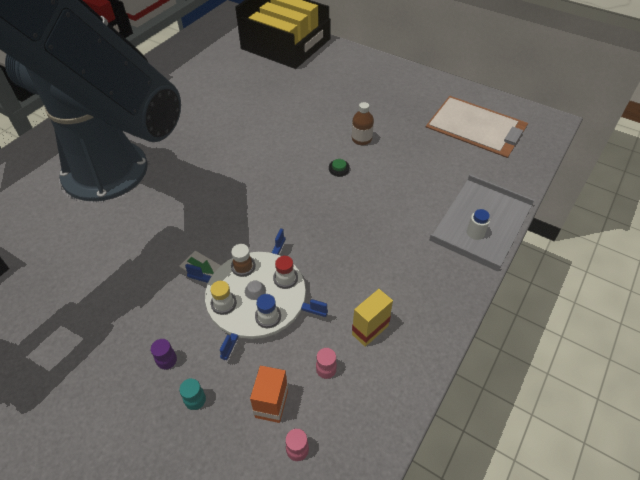

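The top view shows the carousel at about (410,273), the red cap at (385,255), the arrow at (407,345), the button at (212,298) and the syrup bottle at (145,300). There is only one red cap: the other pill bottles are blue (430,243), yellow (439,289) and amber with a white cap (397,299), and the pink caps at (434,182) and (501,167) are decoys. The next step is to measure.

```bash
cat > h.py <<'E'
import numpy as np, cv2
from rig import readout, viewer
def ray(n,uv,z):
    c=viewer.camera_info(n); R,t=np.array(c['R']),np.array(c['t']); o=-R.T@t
    d=R.T@np.array([(uv[0]-c['cx'])/c['fx'],(uv[1]-c['cy'])/c['fy'],1.]); return o+d*(z-o[2])/d[2]
def pix(n,X):
    c=viewer.camera_info(n); q=np.array(c['R'])@X+c['t']; return np.array([c['fx']*q[0]/q[2]+c['cx'],c['fy']*q[1]/q[2]+c['cy']])
def masks(p):
    h=cv2.cvtColor(p,cv2.COLOR_RGB2HSV); H,S,V=[h[...,i].astype(int) for i in range(3)]
    return dict(red=((H<6)|(H>174))&(S>190)&(V>80),blue=(H>105)&(H<125)&(S>170)&(V>60),
      green=(H>50)&(H<80)&(S>140)&(V>30),yellow=(H>22)&(H<32)&(S>180)&(V>120),white=(S<50)&(V>185),amber=(H>5)&(H<18)&(S>120)&(V>40)&(V<200))
def blobs(m,amin=25):
    n,l,st,c=cv2.connectedComponentsWithStats(m.astype(np.uint8))
    return [(c[i],st[i,4],l==i) for i in range(1,n) if st[i,4]>=amin]
ang=lambda v:np.degrees(np.arctan2(v[1],v[0]))
E
python3 - <<'E'
from h import *
Z=dict(red=.09,blue=.06,green=.006,yellow=.09,white=.034)
for n in ("top","scene"):
    p=np.load(n+'0.npz')['p']; M=masks(p)
    for k in Z:
        for c,a,m in blobs(M[k]):
            if n=="top" and c[1]<95: continue
            print(n,k,c.round(1),a,ray(n,c,Z[k])[:2].round(4))
    # disc outline
    big=max(blobs(M['white']),key=lambda b:b[1] if (n=="scene" and 200<b[0][0]<310 and 250<b[0][1]<340) or (n=="top" and 360<b[0][0]<460) else 0)
    ct=max(cv2.findContours(big[2].astype(np.uint8),0,1)[0],key=len)[:,0]
    P=np.array([ray(n,c,.034)[:2] for c in cv2.convexHull(ct)[:,0].astype(float)])
    from scipy.optimize import least_squares
    f=lambda x:np.hypot(*(P-x[:2]).T)-.1
    r=least_squares(f,P.mean(0),loss='soft_l1',f_scale=.001); print(n,'disc',r.x.round(4),np.abs(f(r.x)).round(4).mean(),len(P))
E
```

```text
top red [377.3 176.8] 58 [ 0.7424 -0.0271]
top red [385.5 254. ] 230 [ 0.5828 -0.0435]
top blue [223.1 125. ] 180 [0.8603 0.3009]
top blue [394.8 216.3] 161 [ 0.6666 -0.0667]
top blue [430.2 243.9] 231 [ 0.6094 -0.1395]
top blue [467.4 260.4] 152 [ 0.5763 -0.2157]
top blue [351.9 287.1] 151 [0.5178 0.0217]
top blue [424.5 332.9] 167 [ 0.428  -0.1252]
top green [638.2 169.9] 61 [ 0.7928 -0.6189]
top green [211.7 297.9] 242 [0.4935 0.318 ]
top green [406.9 340.3] 142 [ 0.4111 -0.098 ]
top green [406.6 354.8] 87 [ 0.3813 -0.0971]
top yellow [381.9 163.2] 758 [ 0.7716 -0.0366]
top yellow [442.3 288.9] 240 [ 0.515 -0.156]
top white [620.4  97.2] 87 [ 0.9516 -0.5753]
top white [629.6  95.2] 69 [ 0.9567 -0.5961]
top white [610.3  96.7] 47 [ 0.9523 -0.5526]
top white [225.8 129.9] 52 [0.8593 0.3001]
top white [ 60.9 197.9] 5513 [0.7002 0.6456]
top white [408.9 272.7] 4164 [ 0.5516 -0.0991]
top white [133.  299.4] 125 [0.4867 0.4748]
top disc [ 0.5487 -0.1005] 0.0012794117647058822 34
scene white [473.7 123.3] 1600 [0.7227 0.626 ]
scene white [363.6 105. ] 31 [0.44   0.5402]
scene white [239.6 250.5] 152 [ 0.4629 -0.0348]
scene white [257.1 299. ] 2918 [ 0.5665 -0.1118]
scene disc [ 0.5505 -0.0976] 0.0018176470588235295 34
```

>>> {"api": "send_rows", "payload": {
  "moves": [
    [0.17, -0.095, 0, 0, 0, 0],
    [0.34, -0.19, 0, 0, 0, 0],
    [0.51, -0.285, 0, 0, 0, 0],
    [0.68, -0.38, 0, 0, 0, 0],
    [0.856, -0.476, 0, 0, 0, 0],
    [0.856, -0.476, 0, 0, 0, 0]
  ],
  "grip": 0
}}

```text
time_s: 0.7
position: [0.3357, -0.4317, 0.2221]
tcp_rot: [[0.967, 0.254, 0.0], [0.254, -0.967, 0.004], [0.001, -0.004, -1.0]]
force: [-0.6, 0.2, -0.4]
opening: 0.539
grasp_force: 0.0
```

>>> {"api": "send_rows", "payload": {
  "moves": [
    [0.17, -0.095, 0, 0, 0, 0],
    [0.34, -0.19, 0, 0, 0, 0],
    [0.51, -0.285, 0, 0, 0, 0],
    [0.68, -0.38, 0, 0, 0, 0],
    [0.856, -0.476, 0, 0, 0, 0],
    [0.856, -0.476, 0, 0, 0, 0]
  ]
}}

```text
time_s: 1.3
position: [0.5138, -0.2654, 0.2223]
tcp_rot: [[0.967, 0.253, 0.002], [0.253, -0.967, 0.001], [0.002, -0.001, -1.0]]
force: [-0.2, -1.1, -0.3]
opening: 0.032
grasp_force: 0.0
```

>>> {"api": "send_rows", "payload": {
  "moves": [
    [0.17, -0.095, 0, 0, 0, 0],
    [0.34, -0.19, 0, 0, 0, 0],
    [0.51, -0.285, 0, 0, 0, 0],
    [0.68, -0.38, 0, 0, 0, 0],
    [0.856, -0.476, 0, 0, 0, 0],
    [0.856, -0.476, 0, 0, 0, 0],
    [0.856, -0.476, 0, 0, 0, 0],
    [0.856, -0.476, 0, 0, 0, 0]
  ]
}}

```text
time_s: 2.1
position: [0.6872, -0.1026, 0.222]
tcp_rot: [[0.969, 0.246, -0.002], [0.246, -0.969, -0.0], [-0.002, -0.0, -1.0]]
force: [0.3, -0.6, -0.6]
opening: 0.006
grasp_force: 0.0
```

```bash
cat >> h.py <<'E'
def wray(s,uv,z):
    c=viewer.camera_info("wrist"); T=np.array(c['tool_from_camera']); R=np.array(s['tcp_rot']); 
    o=R@T[:3,3]+s['position']; d=R@T[:3,:3]@np.array([(uv[0]-c['cx'])/c['fx'],(uv[1]-c['cy'])/c['fy'],1.])
    return o+d*(z-o[2])/d[2]
E
python3 - <<'E'
from h import *
s=readout.read_state(); p,d=viewer.capture("wrist"); cv2.imwrite('pics/w1.png',p[:,:,::-1])
M=masks(p)
for k,z in dict(red=.09,blue=.06,green=.006,yellow=.09).items():
    for c,a,m in blobs(M[k],150): print(k,c.round(),a,wray(s,c,z)[:2].round(4))
for n in ("scene",):
    p=np.load(n+'0.npz')['p']; 
    for q in ((284,263),(399,0),(280,236),(340,165),(266,302)): print(q,cv2.cvtColor(p[q[1]:q[1]+1,q[0]:q[0]+1],cv2.COLOR_RGB2HSV)[0,0])
E
```

```text
blue [279. 215.] 433 [ 0.682  -0.0718]
(284, 263) [  1 175 143]
(399, 0) [ 21  24 105]
(280, 236) [112 126  71]
(340, 165) [ 65 123 104]
(266, 302) [111 152 126]
```

View pics/w1.png

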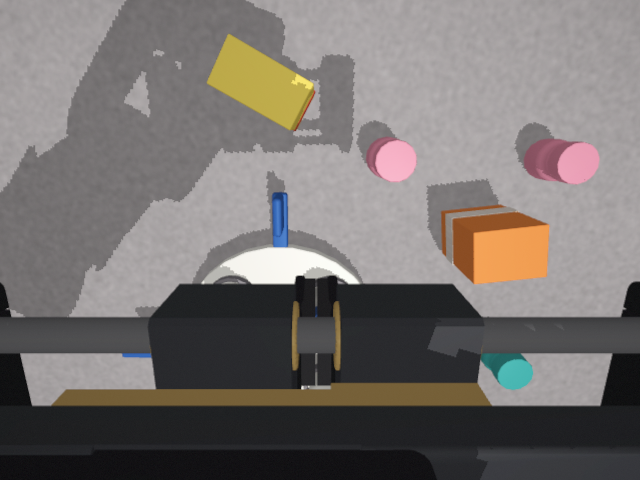

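The wrist view shows the trailing tab at (280,215), parallel to the tool's x axis, and a pink decoy at (391,159), about 65 mm from the TCP. The descent is clear.

>>> {"api": "send_rows", "payload": {
  "moves": [
    [0, 0, 0.18, 0, 0, 0],
    [0, 0, 0.36, 0, 0, 0],
    [0, 0, 0.54, 0, 0, 0],
    [0, 0, 0.65, 0, 0, 0],
    [0, 0, 0.716, 0, 0, 0],
    [0, 0, 0.716, 0, 0, 0],
    [0, 0, 0.716, 0, 0, 0]
  ]
}}

```text
time_s: 2.85
position: [0.6891, -0.1021, 0.0448]
tcp_rot: [[0.969, 0.246, 0.002], [0.246, -0.969, -0.001], [0.002, 0.001, -1.0]]
force: [0.0, 0.1, -0.4]
opening: 0.009
grasp_force: 0.0
```

```bash
cat > arc.py <<'E'
import sys; from h import *
from scipy.spatial.transform import Rotation as Ro
C=np.array([.5497,-.099])   # axis
def arc(total,step,r1):
    s=readout.read_state(); R=np.array(s['tcp_rot']); P=np.array(s['position']); v=P[:2]-C; a0=ang(v); r0=np.hypot(*v)
    print('tcp',P.round(4),'r',r0.round(4),'angle',a0.round(2),'yaw',ang(R[:,0]).round(2))
    rows=[]
    for k in np.arange(step,total+step/2*np.sign(step),step):
        r=r0+(r1-r0)*min(1,k/total); a=np.radians(a0+k)
        D=np.array([*(C+r*np.array([np.cos(a),np.sin(a)])-P[:2]),0]); 
        rows.append([*(R.T@D/.25).round(3)[:2],0,0,0,round(-k/90,3)])
    print(rows)
if __name__=="__main__": arc(*map(float,sys.argv[1:]))
E
python3 arc.py 48 4 .135
```

```text
tcp [ 0.6891 -0.1021  0.0448] r 0.1394 angle -1.27 yaw 14.25
[[np.float64(0.008), np.float64(-0.038), 0, 0, 0, np.float64(-0.044)], [np.float64(0.013), np.float64(-0.077), 0, 0, 0, np.float64(-0.089)], [np.float64(0.015), np.float64(-0.115), 0, 0, 0, np.float64(-0.133)], [np.float64(0.014), np.float64(-0.154), 0, 0, 0, np.float64(-0.178)], [np.float64(0.011), np.float64(-0.192), 0, 0, 0, np.float64(-0.222)], [np.float64(0.005), np.float64(-0.23), 0, 0, 0, np.float64(-0.267)], [np.float64(-0.003), np.float64(-0.268), 0, 0, 0, np.float64(-0.311)], [np.float64(-0.014), np.float64(-0.304), 0, 0, 0, np.float64(-0.356)], [np.float64(-0.027), np.float64(-0.34), 0, 0, 0, np.float64(-0.4)], [np.float64(-0.043), np.float64(-0.374), 0, 0, 0, np.float64(-0.444)], [np.float64(-0.061), np.float64(-0.407), 0, 0, 0, np.float64(-0.489)], [np.float64(-0.082), np.float64(-0.439), 0, 0, 0, np.float64(-0.533)]]
```

>>> {"api": "send_rows", "payload": {
  "moves": [
    [0.008, -0.038, 0, 0, 0, -0.044],
    [0.013, -0.077, 0, 0, 0, -0.089],
    [0.015, -0.115, 0, 0, 0, -0.133],
    [0.014, -0.154, 0, 0, 0, -0.178],
    [0.011, -0.192, 0, 0, 0, -0.222],
    [0.005, -0.23, 0, 0, 0, -0.267],
    [-0.003, -0.268, 0, 0, 0, -0.311],
    [-0.014, -0.304, 0, 0, 0, -0.356],
    [-0.027, -0.34, 0, 0, 0, -0.4],
    [-0.043, -0.374, 0, 0, 0, -0.444],
    [-0.061, -0.407, 0, 0, 0, -0.489],
    [-0.082, -0.439, 0, 0, 0, -0.533]
  ]
}}

```text
time_s: 4.05
position: [0.6444, -0.0, 0.047]
tcp_rot: [[0.463, 0.886, 0.008], [0.887, -0.463, -0.001], [0.003, 0.008, -1.0]]
force: [0.8, 0.3, -0.1]
opening: 0.005
grasp_force: 0.5
```

```bash
sed -i 's/print(rows)/print([[float(x) for x in r] for r in rows])/' arc.py; python3 arc.py 48 4 .135; python3 - <<'E'
from h import *
p,d=viewer.capture("top"); cv2.imwrite('pics/t2.png',p[150:400,250:560,::-1].repeat(2,0).repeat(2,1))
E
```

```text
tcp [ 0.6444 -0.      0.047 ] r 0.137 angle 46.26 yaw 62.44
[[0.009, -0.037, 0.0, 0.0, 0.0, -0.044], [0.015, -0.075, 0.0, 0.0, 0.0, -0.089], [0.018, -0.113, 0.0, 0.0, 0.0, -0.133], [0.019, -0.151, 0.0, 0.0, 0.0, -0.178], [0.017, -0.189, 0.0, 0.0, 0.0, -0.222], [0.013, -0.227, 0.0, 0.0, 0.0, -0.267], [0.006, -0.264, 0.0, 0.0, 0.0, -0.311], [-0.004, -0.301, 0.0, 0.0, 0.0, -0.356], [-0.016, -0.336, 0.0, 0.0, 0.0, -0.4], [-0.031, -0.371, 0.0, 0.0, 0.0, -0.444], [-0.048, -0.405, 0.0, 0.0, 0.0, -0.489], [-0.067, -0.437, 0.0, 0.0, 0.0, -0.533]]
```

View pics/t2.png

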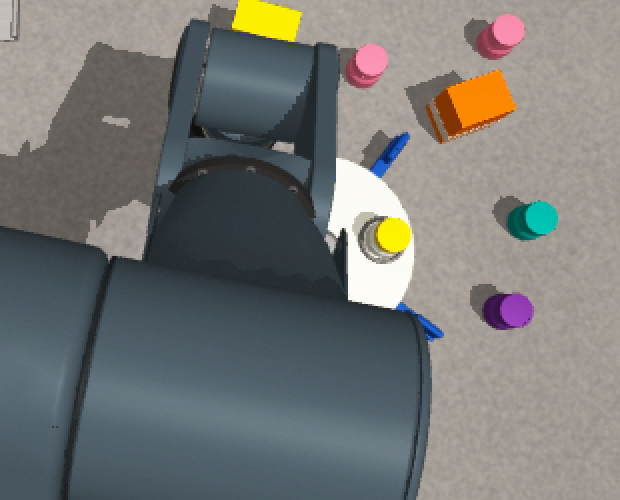

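The carousel turned about 40°, and the rotated tab now sits at crop pixel (390,153). All bottles are standing. I'll continue the arc.

>>> {"api": "send_rows", "payload": {
  "moves": [
    [0.009, -0.037, 0.008, 0, 0, -0.044],
    [0.015, -0.075, 0.008, 0, 0, -0.089],
    [0.018, -0.113, 0.008, 0, 0, -0.133],
    [0.019, -0.151, 0.008, 0, 0, -0.178],
    [0.017, -0.189, 0.008, 0, 0, -0.222],
    [0.013, -0.227, 0.008, 0, 0, -0.267],
    [0.006, -0.264, 0.008, 0, 0, -0.311],
    [-0.004, -0.301, 0.008, 0, 0, -0.356],
    [-0.016, -0.336, 0.008, 0, 0, -0.4],
    [-0.031, -0.371, 0.008, 0, 0, -0.444],
    [-0.048, -0.405, 0.008, 0, 0, -0.489],
    [-0.067, -0.437, 0.008, 0, 0, -0.533]
  ]
}}

```text
time_s: 5.3
position: [0.5394, 0.0359, 0.0439]
tcp_rot: [[-0.347, 0.938, 0.007], [0.938, 0.347, -0.001], [-0.003, 0.006, -1.0]]
force: [0.5, 1.1, -0.1]
opening: 0.003
grasp_force: 0.5
```

```bash
python3 arc.py 27 3 .135
```

```text
tcp [0.5394 0.0359 0.0439] r 0.1353 angle 94.38 yaw 110.33
[[0.007, -0.027, 0.0, 0.0, 0.0, -0.033], [0.012, -0.055, 0.0, 0.0, 0.0, -0.067], [0.016, -0.083, 0.0, 0.0, 0.0, -0.1], [0.019, -0.112, 0.0, 0.0, 0.0, -0.133], [0.02, -0.14, 0.0, 0.0, 0.0, -0.167], [0.02, -0.168, 0.0, 0.0, 0.0, -0.2], [0.018, -0.196, 0.0, 0.0, 0.0, -0.233], [0.014, -0.224, 0.0, 0.0, 0.0, -0.267], [0.009, -0.252, 0.0, 0.0, 0.0, -0.3]]
```

>>> {"api": "send_rows", "payload": {
  "moves": [
    [0.007, -0.027, 0, 0, 0, -0.033],
    [0.012, -0.055, 0, 0, 0, -0.067],
    [0.016, -0.083, 0, 0, 0, -0.1],
    [0.019, -0.112, 0, 0, 0, -0.133],
    [0.02, -0.14, 0, 0, 0, -0.167],
    [0.02, -0.168, 0, 0, 0, -0.2],
    [0.018, -0.196, 0, 0, 0, -0.233],
    [0.014, -0.224, 0, 0, 0, -0.267],
    [0.011, -0.242, 0, 0, 0, -0.289],
    [0.009, -0.252, 0, 0, 0, -0.3],
    [0.009, -0.252, 0, 0, 0, -0.3]
  ]
}}

```text
time_s: 6.4
position: [0.4785, 0.016, 0.0428]
tcp_rot: [[-0.734, 0.68, 0.004], [0.68, 0.734, -0.001], [-0.003, 0.002, -1.0]]
force: [-0.0, -0.3, 0.3]
opening: 0.005
grasp_force: 0.1
```

```bash
python3 arc.py 5 1 .135; python3 - <<'E'
from h import *
p,d=viewer.capture("top"); q,d=viewer.capture("scene"); np.savez('l3.npz',p=p,q=q)
cv2.imwrite('pics/t3.png',np.hstack([p[150:400,250:520,::-1],q[200:450,130:400,::-1]]))
E
```

```text
tcp [0.4785 0.016  0.0428] r 0.1353 angle 121.76 yaw 137.19
[[0.002, -0.009, 0.0, 0.0, 0.0, -0.011], [0.004, -0.018, 0.0, 0.0, 0.0, -0.022], [0.006, -0.028, 0.0, 0.0, 0.0, -0.033], [0.008, -0.037, 0.0, 0.0, 0.0, -0.044], [0.009, -0.046, 0.0, 0.0, 0.0, -0.056]]
```

View pics/t3.png

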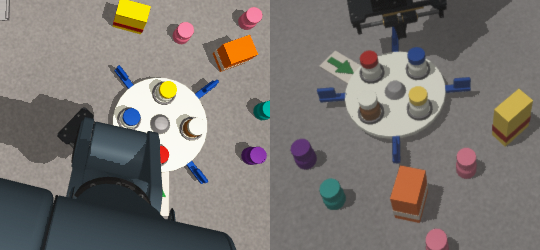

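The top crop shows the red cap at about (162,155), partly hidden by the arm. The scene crop shows the red cap at (369,60), just short of the arrow at (342,67), with all bottles upright.

```bash
cat > meas.py <<'E'
from h import *
def meas(n,p):
    h=cv2.cvtColor(p,cv2.COLOR_RGB2HSV); H,S,V=[h[...,i].astype(int) for i in range(3)]
    C=np.array([.5497,-.099])
    M=dict(red=(((H<6)|(H>174))&(S>140)&(V>70),.083),blue=((H>105)&(H<125)&(S>110)&(V>50),.045),bluecap=((H>105)&(H<125)&(S>110)&(V>50),.083),
           yellow=((H>20)&(H<34)&(S>130)&(V>100),.083),green=((H>45)&(H<85)&(S>80)&(V>25),.006))
    for k,(m,z) in M.items():
        for c,a,b in blobs(m,20):
            w=ray(n,c,z)[:2]; r=np.hypot(*(w-C))
            if r<.2 and not (k=='blue' and r<.095) and not(k=='bluecap' and r>.095): print(n,k,c.round(1),a,w.round(4),'r %.4f ang %.2f'%(r,ang(w-C)%360))
E
python3 - <<'E'
from meas import *
f=np.load('l3.npz'); meas('top',f['p']); meas('scene',f['q'])
print('initial'); meas('top',np.load('top0.npz')['p']); meas('scene',np.load('scene0.npz')['p'])
E
```

```text
top red [413.4 304.2] 125 [ 0.4843 -0.0995] r 0.0654 ang 180.46
top blue [373.3 226.5] 178 [ 0.647  -0.0232] r 0.1234 ang 37.91
top blue [456.2 238.4] 160 [ 0.6243 -0.1977] r 0.1237 ang 307.09
top blue [447.1 322.6] 194 [ 0.4492 -0.1746] r 0.1258 ang 216.95
top bluecap [381.  266.5] 241 [ 0.5584 -0.0352] r 0.0644 ang 82.23
top yellow [417.5 239.4] 252 [ 0.6146 -0.1092] r 0.0657 ang 351.07
scene red [228.  258.2] 209 [ 0.4839 -0.0889] r 0.0666 ang 171.25
scene blue [254.4 240.7] 112 [ 0.4798 -0.0034] r 0.1185 ang 126.18
scene blue [318.8 284.7] 248 [ 0.6552 -0.0249] r 0.1290 ang 35.09
scene blue [189.3 294.5] 257 [ 0.4532 -0.1793] r 0.1255 ang 219.76
scene blue [255.7 348.4] 146 [ 0.6327 -0.2029] r 0.1330 ang 308.61
scene bluecap [254.4 240.7] 112 [ 0.5013 -0.0258] r 0.0878 ang 123.48
scene bluecap [275.9 255. ] 233 [ 0.5594 -0.0322] r 0.0675 ang 81.75
scene yellow [277.6 295.3] 254 [ 0.6166 -0.1074] r 0.0674 ang 352.81
scene green [200.8 265.8] 179 [ 0.4023 -0.0961] r 0.1474 ang 178.87
initial
top red [385.3 254.1] 243 [ 0.5837 -0.044 ] r 0.0647 ang 58.30
top blue [394.8 216.3] 176 [
[... 266 characters left out ...]
9 -0.1344] r 0.0664 ang 327.82
top yellow [441.9 288.8] 266 [ 0.5155 -0.1568] r 0.0671 ang 239.39
top green [406.9 345.8] 275 [ 0.3998 -0.0979] r 0.1499 ang 179.58
scene red [283.7 263.4] 211 [ 0.5842 -0.0408] r 0.0676 ang 59.35
scene blue [278.4 241.9] 151 [0.5246 0.0211] r 0.1227 ang 101.79
scene blue [196.  272.9] 224 [ 0.4302 -0.1328] r 0.1242 ang 195.79
scene blue [315.2 307.2] 259 [ 0.6773 -0.0724] r 0.1303 ang 11.79
scene blue [227.4 345.3] 227 [ 0.5853 -0.2253] r 0.1312 ang 285.75
scene bluecap [265.2 302.4] 244 [ 0.6063 -0.1325] r 0.0657 ang 329.41
scene yellow [219.5 289.5] 257 [ 0.5166 -0.1552] r 0.0652 ang 239.52
scene green [201.1 265.3] 156 [ 0.402  -0.0949] r 0.1477 ang 178.40
```

>>> {"api": "send_rows", "payload": {
  "moves": [
    [0.002, -0.009, 0, 0, 0, -0.011],
    [0.004, -0.018, 0, 0, 0, -0.022],
    [0.006, -0.028, 0, 0, 0, -0.033],
    [0.008, -0.037, 0, 0, 0, -0.044],
    [0.009, -0.046, 0, 0, 0, -0.056],
    [0.009, -0.046, 0, 0, 0, -0.056],
    [0.009, -0.046, 0, 0, 0, -0.056]
  ]
}}

```text
time_s: 7.2
position: [0.4669, 0.0097, 0.0414]
tcp_rot: [[-0.791, 0.612, -0.001], [0.612, 0.791, 0.0], [0.001, -0.001, -1.0]]
force: [-0.2, -0.4, 0.1]
opening: 0.003
grasp_force: 0.0
```

```bash
python3 arc.py 3 0.5 .135; python3 - <<'E'
from meas import *
p,d=viewer.capture("top"); q,d=viewer.capture("scene"); meas('top',p); meas('scene',q)
E
```

```text
tcp [0.4669 0.0097 0.0414] r 0.1367 angle 127.29 yaw 142.29
[[0.0, -0.005, 0.0, 0.0, 0.0, -0.006], [0.0, -0.01, 0.0, 0.0, 0.0, -0.011], [0.0, -0.015, 0.0, 0.0, 0.0, -0.017], [0.0, -0.02, 0.0, 0.0, 0.0, -0.022], [0.0, -0.024, 0.0, 0.0, 0.0, -0.028], [0.0, -0.029, 0.0, 0.0, 0.0, -0.033]]
top red [417.5 304.6] 96 [ 0.4835 -0.1076] r 0.0667 ang 187.39
top blue [369.  229.9] 178 [ 0.6396 -0.0141] r 0.1236 ang 43.38
top blue [452.6 234.1] 160 [ 0.6335 -0.1903] r 0.1240 ang 312.54
top blue [451.3 318.9] 196 [ 0.4568 -0.1835] r 0.1256 ang 222.29
top bluecap [380.8 269.5] 246 [ 0.5523 -0.0348] r 0.0643 ang 87.67
top yellow [414.3 239. ] 249 [ 0.6155 -0.1028] r 0.0659 ang 356.67
scene red [225.9 260.3] 211 [ 0.4835 -0.0952] r 0.0663 ang 176.75
scene blue [248.7 240.6] 117 [ 0.4693 -0.0096] r 0.1203 ang 131.97
scene blue [318.1 279.6] 243 [ 0.6475 -0.0154] r 0.1287 ang 40.51
scene blue [189.2 299.7] 258 [ 0.461  -0.1884] r 0.1259 ang 225.24
scene blue [261.8 347.4] 157 [ 0.6409 -0.1953] r 0.1327 ang 313.43
scene bluecap [248.7 240.6] 117 [ 0.4912 -0.0317] r 0.0891 ang 130.98
scene bluecap [273.5 253.7] 231 [ 0.5533 -0.0321] r 0.0670 ang 86.92
scene yellow [279.7 293.1] 252 [ 0.6172 -0.1014] r 0.0675 ang 357.94
scene green [200.8 265.8] 180 [ 0.4024 -0.096 ] r 0.1474 ang 178.84
```

>>> {"api": "send_rows", "payload": {
  "moves": [
    [0, -0.005, 0, 0, 0, -0.006],
    [0, -0.01, 0, 0, 0, -0.011],
    [0, -0.012, 0, 0, 0, -0.013],
    [0, -0.012, 0, 0, 0, -0.013],
    [0, -0.012, 0, 0, 0, -0.013]
  ]
}}

```text
time_s: 7.8
position: [0.4657, 0.0072, 0.0416]
tcp_rot: [[-0.804, 0.595, 0.0], [0.595, 0.804, -0.0], [-0.0, -0.0, -1.0]]
force: [0.9, 0.5, -0.1]
opening: 0.009
grasp_force: 0.0
```

>>> {"api": "send_rows", "payload": {
  "moves": [
    [0, 0.04, 0, 0, 0, 0],
    [0, 0.08, 0, 0, 0, 0],
    [0, 0.1, -0.1, 0, 0, 0],
    [0, 0.1, -0.25, 0, 0, 0],
    [0, 0.1, -0.45, 0, 0, 0],
    [0, 0.1, -0.65, 0, 0, 0],
    [0, 0.1, -0.65, 0, 0, 0],
    [0, 0.1, -0.65, 0, 0, 0]
  ]
}}

```text
time_s: 8.6
position: [0.4817, 0.028, 0.2057]
tcp_rot: [[-0.804, 0.595, 0.004], [0.595, 0.804, -0.001], [-0.004, 0.002, -1.0]]
force: [-0.1, -0.5, -0.8]
opening: 0.003
grasp_force: 0.0
```

```bash
python3 - <<'E'
from meas import *
p,d=viewer.capture("top"); q,d=viewer.capture("scene"); meas('top',p); meas('scene',q)
n=cv2.cvtColor(q,cv2.COLOR_RGB2HSV).astype(int)
for c,a,m in blobs((n[...,0]>45)&(n[...,0]<85)&(n[...,1]>80)&(n[...,2]>25),40): print(c,a,[ray('scene',c,z)[:2].round(4) for z in (0,.02,.03)])
t=np.load('top0.npz')
for z in (0,.02,.03): print(z,ray('top',(211.7,297.9),z)[:2].round(4), 'syrup cap',ray('top',(133,299.4),.11)[:2].round(4))
for nm in('top','scene'):
    D=np.load(nm+'0.npz')['d']; ci=viewer.camera_info(nm); R,tt=np.array(ci['R']),np.array(ci['t'])
    u,v=(212,298) if nm=='top' else (340,166)
    for uu,vv in ((u,v),(u,v-2),(u+2,v),(u+30,v)):
        zc=D[vv,uu]; print(nm,(R.T@(np.array([(uu-ci['cx'])/ci['fx']*zc,(vv-ci['cy'])/ci['fy']*zc,zc])-tt)).round(4))
s=readout.read_state(); print(s['time_s'],s['position'],ang(np.array(s['tcp_rot'])[:,0]),s['joint_positions'])
E
```

```text
top blue [368.2 230.6] 176 [ 0.638  -0.0125] r 0.1236 ang 44.42
top blue [452.  233.2] 158 [ 0.6353 -0.189 ] r 0.1242 ang 313.58
top blue [452.1 318.2] 194 [ 0.4584 -0.1851] r 0.1255 ang 223.32
top yellow [413.8 239. ] 249 [ 0.6155 -0.1017] r 0.0658 ang 357.61
scene red [225.3 260.6] 200 [ 0.4831 -0.0963] r 0.0667 ang 177.68
scene blue [247.5 240.9] 117 [ 0.4679 -0.0116] r 0.1197 ang 133.13
scene blue [317.9 278.8] 243 [ 0.6461 -0.0139] r 0.1286 ang 41.44
scene blue [189.3 300.7] 259 [ 0.4627 -0.1901] r 0.1259 ang 226.33
scene blue [263.1 347.4] 160 [ 0.6429 -0.1941] r 0.1332 ang 314.41
scene bluecap [247.5 240.9] 117 [ 0.4899 -0.0337] r 0.0886 ang 132.47
scene bluecap [273.1 253.2] 222 [ 0.552  -0.0316] r 0.0674 ang 88.05
scene yellow [280.1 292.7] 250 [ 0.6174 -0.1002] r 0.0677 ang 359.01
scene green [200.8 265.8] 179 [ 0.4023 -0.0961] r 0.1474 ang 178.87
[338.65277778 164.48611111] 144 [array([0.4859, 0.3343]), array([0.4965, 0.3158]), array([0.5018, 0.3065])]
[200.79329609 265.78212291] 179 [array([ 0.3986, -0.0933]), array([ 0.4111, -0.1026]), array([ 0.4173, -0.1072])]
0 [0.4938 0.3194] syrup cap [0.4839 0.4465]
0.02 [0.493  0.3149] syrup cap [0.4839 0.4465]
0.03 [0.4926 0.3127] syrup cap [0.4839 0.4465]
top [0.4927 0.3137 0.0225]
top [0.4969 0.3141 0.0217]
top [0.4929 0.3101 0.0198]
top [0.4946 0.2542 0.0012]
scene [0.5041 0.3094 0.0238]
scene [0.5001 0.3161 0.0232]
scene [0.5094 0.3099 0.026 ]
scene [0.5572 0.3681 0.0036]
8.7 [0.47971365 0.02800617 0.20327305] 143.4934914253072 [-1.00145415e+01  2.08204333e+01  1.03496734e+02  1.71511917e-04
  5.58056067e+01 -6.35081819e+01]
```

>>> {"api": "send_rows", "payload": {
  "moves": [
    [0.08, 0.12, 0, 0, 0, 0.074],
    [0.16, 0.24, 0, 0, 0, 0.148],
    [0.24, 0.36, 0, 0, 0, 0.222],
    [0.32, 0.48, 0, 0, 0, 0.297],
    [0.4, 0.6, 0, 0, 0, 0.371],
    [0.48, 0.72, 0, 0, 0, 0.445],
    [0.56, 0.84, 0, 0, 0, 0.52],
    [0.636, 0.958, 0, 0, 0, 0.594],
    [0.636, 0.958, 0, 0, 0, 0.594],
    [0.636, 0.958, 0, 0, 0, 0.594],
    [0.636, 0.958, 0, 0, 0, 0.594]
  ]
}}

```text
time_s: 9.8
position: [0.4944, 0.3134, 0.2025]
tcp_rot: [[-0.0, 1.0, -0.003], [1.0, 0.0, -0.002], [-0.002, -0.003, -1.0]]
force: [0.8, -0.1, 0.6]
opening: 0.008
grasp_force: 0.0
```

```bash
python3 - <<'E'
from meas import *
s=readout.read_state(); w,d=viewer.capture("wrist")
p,d=viewer.capture("top"); q,d=viewer.capture("scene"); meas('top',p); meas('scene',q)
cv2.imwrite('pics/c4.png',np.hstack([cv2.resize(p[200:380,330:490,::-1],None,fx=2.2,fy=2.2),cv2.resize(q[200:380,130:340,::-1],None,fx=2.0,fy=2.2)]))
cv2.imwrite('pics/w4.png',w[:,:,::-1])
for c,a,m in blobs(masks(w)['green'],50): print('wrist',c,a,wray(s,c,.022)[:2])
print(s['position'],ang(np.array(s['tcp_rot'])[:,0]))
E
```

```text
top red [413.4 304.5] 254 [ 0.4837 -0.0995] r 0.0660 ang 180.46
top blue [368.2 230.6] 176 [ 0.638  -0.0125] r 0.1236 ang 44.42
top blue [451.8 233.3] 158 [ 0.6352 -0.1887] r 0.1239 ang 313.61
top blue [366.7 314.3] 160 [ 0.4634 -0.0099] r 0.1240 ang 134.07
top blue [452.1 318.2] 194 [ 0.4584 -0.1851] r 0.1255 ang 223.32
top bluecap [380.7 270.1] 240 [ 0.5511 -0.0346] r 0.0644 ang 88.74
top yellow [413.8 239. ] 249 [ 0.6155 -0.1017] r 0.0658 ang 357.61
top green [406.6 345.4] 263 [ 0.4005 -0.0973] r 0.1492 ang 179.36
scene red [225.4 260.4] 195 [ 0.483 -0.096] r 0.0668 ang 177.42
scene blue [247.5 240.9] 116 [ 0.4679 -0.0116] r 0.1197 ang 133.13
scene blue [317.9 278.8] 239 [ 0.646 -0.014] r 0.1284 ang 41.42
scene blue [189.2 300.7] 258 [ 0.4626 -0.19  ] r 0.1260 ang 226.27
scene blue [263.1 347.6] 164 [ 0.6431 -0.1944] r 0.1335 ang 314.40
scene bluecap [247.5 240.9] 116 [ 0.4899 -0.0337] r 0.0886 ang 132.48
scene bluecap [272.9 253.2] 212 [ 0.5516 -0.0316] r 0.0674 ang 88.43
scene yellow [280.  292.5] 243 [ 0.6169 -0.1   ] r 0.0672 ang 359.15
scene green [200.8 265.8] 179 [ 0.4023 -0.0961] r 0.1474 ang 178.87
wrist [318.75757576 196.06060606] 66 [0.49569898 0.32937637]
[0.49440499 0.31343367 0.2024615 ] 90.02148356116665
```

View pics/c4.png

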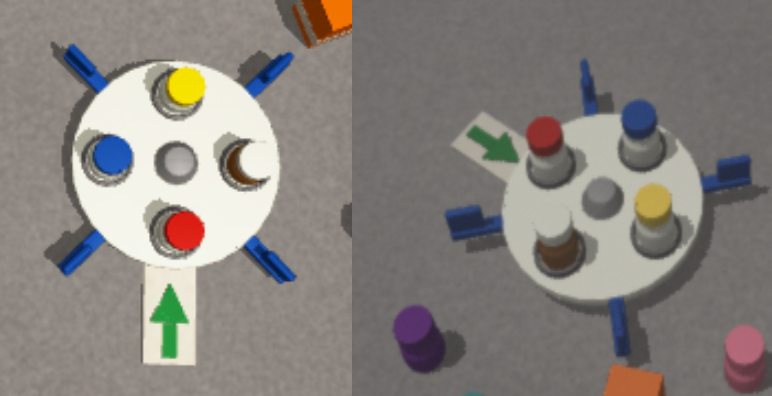

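View pics/w4.png

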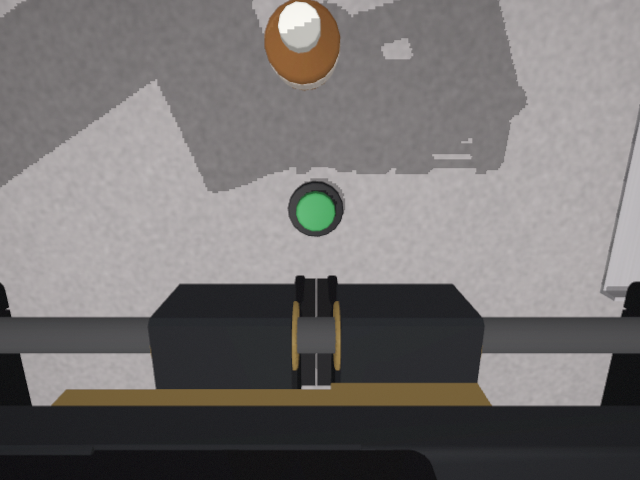

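The red bottle (crop pixel 183,230) lines up with the arrow (170,320): hub angle about 178.8° against about 179.1° for the arrow. The wrist view shows the button at (315,211), matching the measured (0.4945, 0.315). The next move is to press.

>>> {"api": "send_rows", "payload": {
  "moves": [
    [0.006, 0, 0.18, 0, 0, 0],
    [0.006, 0, 0.36, 0, 0, 0],
    [0.006, 0, 0.54, 0, 0, 0],
    [0.006, 0, 0.64, 0, 0, 0],
    [0.006, 0, 0.68, 0, 0, 0],
    [0.006, 0, 0.68, 0, 0, 0],
    [0.006, 0, 0.68, 0, 0, 0]
  ]
}}

```text
time_s: 10.65
position: [0.4966, 0.3161, 0.0353]
tcp_rot: [[0.0, 1.0, 0.002], [1.0, -0.0, 0.001], [0.001, 0.002, -1.0]]
force: [-1.0, 1.0, 0.7]
opening: 0.004
grasp_force: 0.0
```

>>> {"api": "send_rows", "payload": {
  "moves": [
    [0, 0, 0.01, 0, 0, 0],
    [0, 0, 0.02, 0, 0, 0],
    [0, 0, 0.03, 0, 0, 0],
    [0, 0, 0.036, 0, 0, 0],
    [0, 0, 0.04, 0, 0, 0],
    [0, 0, 0.04, 0, 0, 0],
    [0, 0, 0.04, 0, 0, 0]
  ]
}}

```text
time_s: 11.35
position: [0.4954, 0.316, 0.024]
tcp_rot: [[-0.0, 1.0, -0.0], [1.0, 0.0, -0.0], [-0.0, -0.0, -1.0]]
force: [-0.2, -0.3, 0.5]
opening: 0.006
grasp_force: 0.0
```

>>> {"api": "send_rows", "payload": {
  "moves": [
    [0, 0, 0.006, 0, 0, 0],
    [0, 0, 0.012, 0, 0, 0],
    [0, 0, 0.018, 0, 0, 0],
    [0, 0, 0.024, 0, 0, 0],
    [0, 0, 0.028, 0, 0, 0],
    [0, 0, 0.028, 0, 0, 0]
  ]
}}

```text
time_s: 11.95
position: [0.4956, 0.3161, 0.0172]
tcp_rot: [[-0.0, 1.0, 0.0], [1.0, 0.0, 0.0], [0.0, 0.0, -1.0]]
force: [-0.9, 0.2, 3.7]
opening: 0.004
grasp_force: 2.2
```

>>> {"api": "send_rows", "payload": {
  "moves": [
    [0, 0, 0.004, 0, 0, 0],
    [0, 0, 0.008, 0, 0, 0],
    [0, 0, 0.01, 0, 0, 0],
    [0, 0, 0.01, 0, 0, 0]
  ]
}}

```text
time_s: 12.35
position: [0.4956, 0.3161, 0.0163]
tcp_rot: [[-0.0, 1.0, 0.001], [1.0, 0.0, 0.0], [0.0, 0.001, -1.0]]
force: [-1.9, -0.4, 14.0]
opening: 0.006
grasp_force: 7.1
```

The force jumps to 14 N while the TCP stalls, so the button is on its stop. Backing off.

>>> {"api": "send_rows", "payload": {
  "moves": [
    [0, 0, 0, 0, 0, 0],
    [0, 0, -0.05, 0, 0, 0],
    [0, 0, -0.2, 0, 0, 0],
    [0, 0, -0.4, 0, 0, 0],
    [0, 0, -0.6, 0, 0, 0],
    [0, 0, -0.6, 0, 0, 0],
    [0, 0, -0.6, 0, 0, 0],
    [0, 0, -0.6, 0, 0, 0]
  ]
}}

```text
time_s: 13.15
position: [0.4941, 0.3154, 0.1632]
tcp_rot: [[-0.0, 1.0, -0.003], [1.0, 0.0, -0.001], [-0.001, -0.003, -1.0]]
force: [-0.1, 0.0, -0.6]
opening: 0.003
grasp_force: 0.0
```

```bash
python3 - <<'E'
from meas import *
from rig import ticket
p,d=viewer.capture("top"); meas('top',p); s=readout.read_state(); print(s['position'],s['force'],np.abs(s['qvel']).max())
print(ticket.hand_in())
E
```

```text
top red [413.4 304.5] 254 [ 0.4837 -0.0995] r 0.0660 ang 180.46
top blue [368.2 230.6] 176 [ 0.638  -0.0125] r 0.1236 ang 44.42
top blue [451.9 233.2] 159 [ 0.6353 -0.1889] r 0.1241 ang 313.60
top blue [366.7 314.3] 160 [ 0.4634 -0.0099] r 0.1240 ang 134.07
top blue [452.1 318.2] 194 [ 0.4584 -0.1851] r 0.1255 ang 223.32
top bluecap [380.6 270.1] 242 [ 0.551  -0.0345] r 0.0645 ang 88.80
top yellow [413.8 239. ] 249 [ 0.6155 -0.1017] r 0.0658 ang 357.61
top green [406.6 345.4] 263 [ 0.4005 -0.0973] r 0.1492 ang 179.36
[0.49387618 0.31536731 0.16263646] [ 0.06052321  0.37366625 -0.06892221] 0.6421922418966234
the job is handed in; nothing more can be done
None
```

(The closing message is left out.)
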